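# Seat a collar nut in a weld jig and close the hold-down

### The arm

A 6-joint arm with a two-finger parallel gripper is mounted at the origin on the work surface. World frame = base frame: x ahead of the robot, y to its left, z up, the work surface at z = 0. Lengths are in mm, angles in rad, forces in N, time in s.
With the tool pointing down it reaches from about 275 to 825 mm from the base axis. Payload 5.2 kg.
Tool frame: the origin (TCP) lies at the very end of the fingers, on their centre line; the grasp point (between the pads) lies 19 mm behind it; z points along the fingers, y is the direction in which the jaws open and shut (so a half turn about z gives the same grasp; the last joint's range is limited). The gripper opens to 93 mm and grips with 3 to 60 N. Pads are 15 mm wide; open, the fingers measure 128 mm over their backs; the gripper's body (75 mm by 188 mm) begins 65 mm behind the grasp point.
Start: joints at [1.131, 0.259, 1.535, -0, 1.348, -0.203], TCP at [129.003, 534.662, 218.653] pointing down, gripper open.
Joint ranges: [-3.14, 3.14], [-0.91, 2.08], [0.19, 2.58], [-1.22, 4.36], [0.22, 2.71], [-3.12, 3.12]. Speed limits (rad/s): [2.57, 2.57, 3.14, 3.14, 3.14, 3.14].

### API

Orientations are given as a rotation vector (axis times angle).
In Python, from workcell import sense, capture, camera_info, hand_in gives the robot as it stands.
- The arm moves only by the tool apply_moves, never from a script. Its argument "motion" is text: rows parted by semicolons, each of 5 numbers parted by spaces: the shift along the tool's x, y, z in cm, then the turn about the tool's z in rad, then the closure in counts, from 0 (fully open) to 255 (shut). A call has 1 to 5 rows; each row is the pose to reach, as a shift and turn from the pose commanded when the call began, along the tool's axes at that moment; what a row does not reach only later rows make up. A row lasts 1/8 s, in which the tool goes at most 62.5 mm and 10.7 degrees, less where a joint would pass 70% of its speed; a pose out of reach is approached as far as the arm can. A call with a gripper value outside its range is refused whole. The fingers move at their own pace and stop on an object; "squeeze" is the grip in N (left out, the last holds). Time passes only in rows, so rows that repeat a pose let the fingers close. It gives the time, the measured TCP pose, the force and the opening at its end, in the units of the state.
- sense(): the state, without advancing time (a new reading comes with each control period).
- capture(name): name is "scene" or "side" or "wrist"; returns (picture, depth): 480x640x3 uint8, blue, green, red; 480x640 float32, mm along the optical axis (not along the pixel's ray), 0 where there is no reading.
- camera_info(name): a dict with "fx", "fy", "cx", "cy" (pixels), "R" (3x3) and "t" (3): a world point X has camera coordinates R X + t; the wrist camera has in their place "tool_from_camera" (4x4, takes a point from camera to tool coordinates, whose origin is the TCP and whose axes are the flange's). Camera axes: x right, y down, z forward; pixel columns grow to the right and rows downward; lengths in mm; the calibration is good to about 2 mm. The wrist camera is an equidistant fisheye: a pixel r from the principal point sees the ray r / f radians off the axis. A picture is of the moment at which its call begins: read the wrist's pose just before it. camera_info takes no time and is no camera call.
- hand_in(): hands the job in, once; it reports no verdict.
The state is a dict: "time": time; "qpos": joint angles; "qd": joint speeds; "joint_efforts": joint torques, N m; "tool_pos": TCP position; "eef_rot": TCP orientation; "contact_force": force on the tool from outside, world axes, zero at the start; "wrist_torque": the same for the moment, N m; "gripper_width": opening from 0.0 (shut) to 1.0 (fully open).
Only numpy, scipy, OpenCV 4.12 (cv2) and the standard library are available. Lean on these libraries where they do the work, as an engineer would, in place of code of your own. Each camera call takes 0.05 s, during which the arm holds its last target.

### The job

Gently nudge the loose collar nut across the weld jig, through the funnel and along the channel, until it drops flat into the shallow round pocket before the stop block; keep it sliding on the plate, do not lift it and do not ram it. Then push the hold-down slide fully home over the seated nut, let go, and leave the hammer, the pipe offcut and the tin where they are.

Things in the scene. Friction and masses are not known exactly. Their poses are not given: they have to be found in the camera images.
- jig: Steel weld jig fixed to the table, base 340 x 240 mm; origin at the centre of its underside, on the table; x along the channel, the way the nut must go, y left of that, z up. Its flat deck, 24 mm above the origin, spans x from -120 to 120, y from -81 to 81 mm. On it bars 8 mm high (tops at z = 32 mm) form a funnel and then a straight channel.
- channel_mouth (a point): Middle of the channel's mouth at deck height (x = -20, y = 0 mm in the jig's frame). From here the channel, 54 mm wide, centred on y = 0, runs to x = 125 mm. Before it two slanting bars form the funnel, narrowing from 124 mm wide at x = -70 mm to 54 mm here.
- pocket_zone (a point): Middle of the stretch where the pocket lies, at deck height (jig x = 55, y = 0 mm). The round pocket in the channel floor is 57 mm wide, 6 mm deep, flat-bottomed, on y = 0; at its far edge a rigid stop block stands across the channel, 14 mm high, 14 thick. The deck is adjustable: pocket and stop lie anywhere up to 25 mm before or beyond this point, unreported; feel or see.
- nut: Loose steel collar nut, 0.14 to 0.28 kg, origin at the centre of its underside, z up: round collar 50 mm wide, 12 mm thick, on it a hexagon 32 mm across flats to 26 mm height. Starts flat on the deck before the funnel, origin z = 24 mm; seated z = 18 mm, with 3 mm play. Slides with 1 to 3 N (jolts to 5); seated, it stops dead against the stop block. Over 13 N on it is ramming.
- gate (a joint): Travel of the hold-down slide, m: 0 open, 0.055 fully home at its stop; starts at 0 to 0.010; moves to the jig's -y against 2 N friction and stays where left. Plate 66 mm wide (x = 22 to 88 mm), 8 mm thick, underside at z = 46.5 mm in the jig's frame: it clears a seated nut (top z = 44 mm) but strikes an unseated one. At 0 its edges are at y = 35 and 115 mm.
- gate_post (a point): Point on the axis of the slide's upright push post, which is 14 mm thick with a black cap 20 mm wide. Heights in the jig's frame: plate top 54.5 mm, this point 66.5 mm, cap 74.5 to 82.5 mm. With the slide at 0 the post stands at x = 55, y = 95 mm, fully home at y = 40 mm.
- slide_housing (a point): Middle of the fixed housing of the hold-down slide, at its top (x = 55, y = 73, z = 59 mm in the jig's frame). It spans x from 11 to 99 and y from 48 to 98 mm, left of the channel.
- hammer: Loose hammer 240 mm long lying right of the jig (at about y = -200 mm in the jig's frame), not to be disturbed; origin under its middle.
- pipe: Loose upright steel pipe offcut 48 mm in diameter, 70 mm high, left of the jig (y about +200 mm), not to be disturbed; origin under its centre.
- tin: Loose open metal tin 120 x 90 x 35 mm, left of the jig and farther on (y about +220 mm), not to be disturbed; origin under its centre.
Mind the look-alikes: they are no part of the job. What is shaped like the nut but green, red or yellow is not meant.

How it is judged:
By the outcome, as a careful person would: the job done as asked, in the order asked, and still so for the second after the job is handed in, with the robot touching nothing.
It also fails if it takes over 61 s, if anything falls off the work surface, if the arm or the gripper's body presses on something with over 40 N, if the wrist force passes 120 N, or if a joint passes its speed limit or range.

## Working session

There is one attempt and no reset: what is moved stays moved. The work goes in short steps, Python scripts to look and compute and a tool call to move; the robot and the scene stay as the last step left them, time stands still between calls to the robot, and variables do not carry over. Pictures are saved under pics/ and viewed, and the job is handed in when it is done.

Besides the shell and the picture viewer there is one more tool, called after "Call:" as name(argument=value, ...) on one line, values as JSON. apply_moves: Moves the arm, as the interface text tells. Its arguments: {"type":"object","properties":{"motion":{"type":"string"},"squeeze":{"type":"number"}},"required":["motion"]}

```bash
ls; mkdir -p pics; python3 - <<'E'
from workcell import *
import cv2,numpy as np
s=sense();print({k:np.round(v,3).tolist() for k,v in s.items()})
for n in ["scene","side"]:
    im,d=capture(n);cv2.imwrite(f"pics/{n}0.png",im);np.save(f"pics/{n}0.npy",d)
    print(n,camera_info(n))
print(camera_info("wrist"))
E
```

```text
pics
{'time': 0.0, 'qpos': [1.131, 0.259, 1.536, -0.0, 1.348, -0.203], 'qd': [0.002, 0.001, 0.0, -0.001, -0.001, -0.001], 'joint_efforts': [-0.001, -43.732, -28.4, 0.072, 0.041, -0.0], 'tool_pos': [128.766, 534.163, 217.845], 'eef_rot': [-0.371, -3.119, 0.003], 'contact_force': [0.026, -0.876, 0.748], 'wrist_torque': [-0.013, 0.034, -0.032], 'gripper_width': 1.002}
scene {'fx': 449.37602885422865, 'fy': 449.37602885422865, 'cx': 318.80883944369623, 'cy': 249.2406894089783, 'R': array([[-0.26865137,  0.96323031,  0.00371495],
       [ 0.79096121,  0.22280218, -0.56985924],
       [-0.5497334 , -0.15015508, -0.82173393]]), 't': array([  98.51264053, -368.34631923, 1091.77515983])}
side {'fx': 476.3311943495458, 'fy': 476.3311943495458, 'cx': 315.25046986226835, 'cy': 240.7363429662744, 'R': array([[ 0.72367379, -0.69000185,  0.01391722],
       [-0.44277115, -0.47965794, -0.75754998],
       [ 0.52938639,  0.54205692, -0.6526288 ]]), 't': array([-333.83189799,  296.86674406,  633.23205149])}
{'fx': 371.64829954431775, 'fy': 371.64829954431775, 'cx': 319.7362202457829, 'cy': 242.2239861861144, 'tool_from_camera': array([[ 4.28029527e-04, -9.59546622e-01, -2.81549456e-01,
         7.84262963e+01],
       [ 9.99999896e-01,  4.54491259e-04, -2.86843727e-05,
        -1.02477281e+00],
       [ 1.55485760e-04, -2.81549415e-01,  9.59546717e-01,
        -1.66178547e+02],
       [ 0.00000000e+00,  0.00000000e+00,  0.00000000e+00,
         1.00000000e+00]])}
```

View pics/scene0.png

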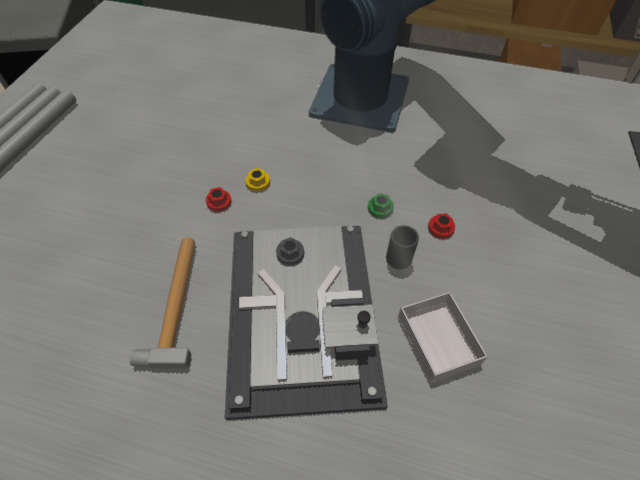

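View pics/side0.png

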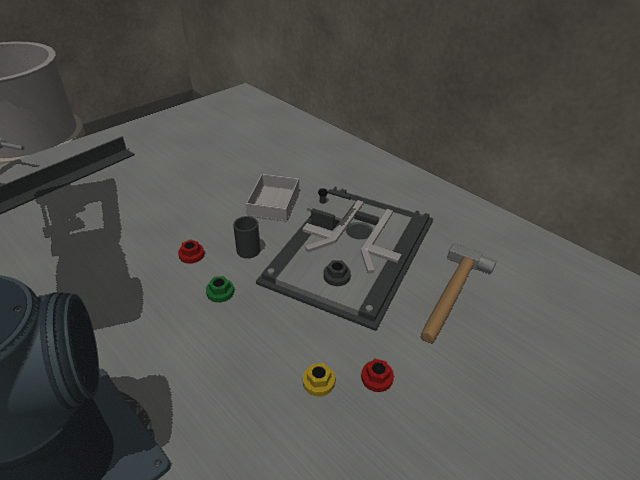

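The scene view shows the jig with a dark grey nut at (290,250), the pocket at about (303,325), the stop block at about (303,345) and the black post cap at (364,317). The look-alikes are red at (218,199) and (442,225), yellow at (258,180) and green at (381,205). The grey nut on the deck fits the description, so I'll enlarge it to confirm.

```bash
python3 - <<'E'
import cv2
im=cv2.imread("pics/scene0.png");c=im[220:420,210:400];cv2.imwrite("pics/c1.png",cv2.resize(c,None,fx=3,fy=3,interpolation=cv2.INTER_CUBIC)[:600])
im=cv2.imread("pics/side0.png");c=im[170:340,250:450];cv2.imwrite("pics/c2.png",cv2.resize(c,None,fx=3.5,fy=3.5,interpolation=cv2.INTER_CUBIC))
E
```

```text
(no output)
```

View pics/c1.png

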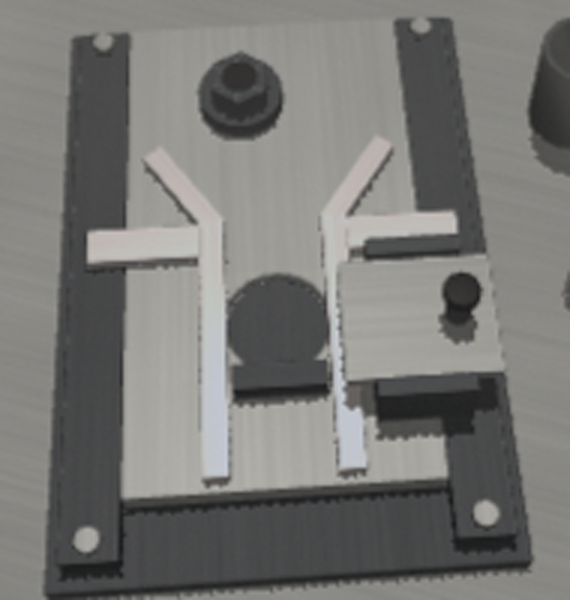

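View pics/c2.png

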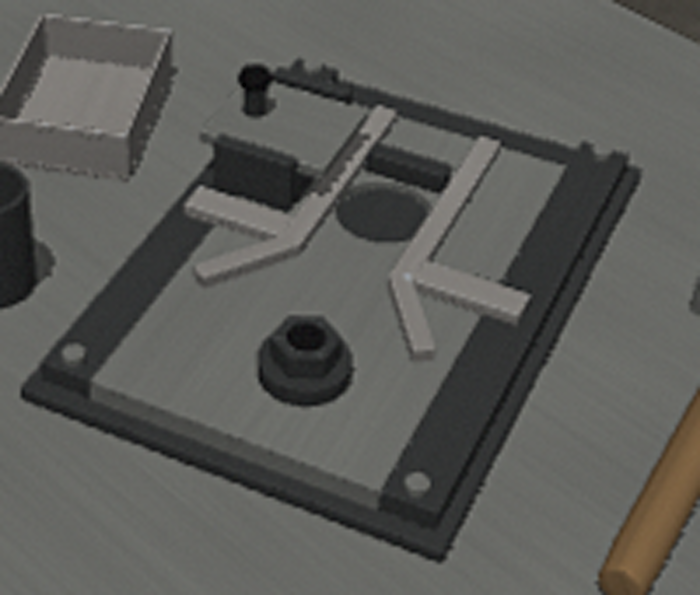

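The crop confirms it: the grey nut is upstream of the funnel, the pocket is a dark disc, and the stop block lies just beyond it. Next I'll fit the jig pose.

```bash
cat > h.py <<'E'
import numpy as np,cv2
from workcell import camera_info
from scipy.optimize import least_squares
def proj(n,X):
    c=camera_info(n);p=np.atleast_2d(X)@c['R'].T+c['t']
    return np.c_[c['fx']*p[:,0]/p[:,2]+c['cx'],c['fy']*p[:,1]/p[:,2]+c['cy']]
def ray(n,uv,z):  # intersect with world z
    c=camera_info(n);d=c['R'].T@np.array([(uv[0]-c['cx'])/c['fx'],(uv[1]-c['cy'])/c['fy'],1]);o=-c['R'].T@c['t']
    return o+d*(z-o[2])/d[2]
def J(p,X):
    X=np.atleast_2d(X);c,s=np.cos(p[2]),np.sin(p[2])
    return np.c_[p[0]+c*X[:,0]-s*X[:,1],p[1]+s*X[:,0]+c*X[:,1],X[:,2]]
def Ji(p,W):
    W=np.atleast_2d(W);c,s=np.cos(p[2]),np.sin(p[2]);d=W[:,:2]-p[:2]
    return np.c_[c*d[:,0]+s*d[:,1],-s*d[:,0]+c*d[:,1],W[:,2]]
E
python3 - <<'E'
from h import *
A=[((-20,-27,32),(222,218)),((-20,27,32),(323,213)),((-70,-62,32),(160,148)),((-70,62,32),(375,138)),((120,-81,24),(122,500)),((120,81,24),(450,485)),((-120,-81,24),(130,33)),((-120,81,24),(397,22))]
B=[((-20,-27,32),(391,277)),((-20,27,32),(301,248)),((-70,-62,32),(412,357)),((-70,62,32),(205,280))]
P=[("scene",a,(210+b[0]/3,220+b[1]/3)) for a,b in A]+[("side",a,(250+b[0]/3.5,170+b[1]/3.5)) for a,b in B]
def f(p): return np.concatenate([(proj(n,J(p,a))[0]-b) for n,a,b in P])
r=least_squares(f,[550,0,0.],loss='soft_l1')
print(r.x);print(f(r.x).reshape(-1,2).round(1))
r2=least_squares(lambda p:f(p)[:16],r.x);print('scene',r2.x);r3=least_squares(lambda p:f(p)[16:],r.x);print('side',r3.x)
p=r.x;np.save('jig.npy',p)
def q(uv,z,n="scene"):
    s=(3,210,220) if n=="scene" else (3.5,250,170)
    W=ray(n,(s[1]+uv[0]/s[0],s[2]+uv[1]/s[0]),z);print(n,uv,z,W.round(1),Ji(p,W).round(1)[0])
q((239,72),50);q((305,337),50,"side")   # nut top hole
q((240,100),36)
q((462,288),82.5);q((256,75),82.5,"side") # cap
q((280,275),24);q((385,242),24,"side") #pocket near edge
q((280,362),38);q((280,385),38);q((410,165),38,"side") #stop top
for X in [(55,0,24),(-20,0,24),(-120,81,24)]:print(X,J(p,X))
E
```

```text
[5.91336510e+02 3.21666209e+01 3.42913830e-01]
[[ 0.1  0.8]
 [-1.1  0.5]
 [-0.4 -0.1]
 [-0.2 -0.9]
 [ 0.1 -6.2]
 [-1.4 -8.6]
 [-0.6 17.7]
 [ 0.2 16.4]
 [-1.2 -0.6]
 [-0.8 -0.8]
 [-0.  -1.5]
 [-0.9 -0.4]]
scene [5.88722503e+02 3.19684332e+01 3.33813486e-01]
side [5.91003236e+02 2.87312309e+01 3.21251333e-01]
scene (239, 72) 50 [495. -17.  50.] [-107.3  -13.9   50. ]
side (305, 337) 50 [499.  -16.4  50. ] [-103.3  -14.7   50. ]
scene (240, 100) 36 [504.6 -14.   36. ] [-97.2 -14.4  36. ]
scene (462, 288) 82.5 [611.7 137.6  82.5] [54.6 92.5 82.5]
side (256, 75) 82.5 [611.  135.3  82.5] [53.2 90.5 82.5]
scene (280, 275) 24 [601.2  39.   24. ] [11.6  3.1 24. ]
side (385, 242) 24 [609.   25.5  24. ] [ 14.4 -12.2  24. ]
scene (280, 362) 38 [655.4  55.6  38. ] [68.2  0.6 38. ]
scene (280, 385) 38 [667.3  59.2  38. ] [80.6 -0.1 38. ]
side (410, 165) 38 [658.9  52.4  38. ] [70.5 -3.7 38. ]
(55, 0, 24) [[643.13435123  50.65941937  24.        ]]
(-20, 0, 24) [[572.50093073  25.44196691  24.        ]]
(-120, 81, 24) [[451.08818808  68.10279112  24.        ]]
```

```bash
python3 - <<'E'
from h import *
A=[((-20,-27,32),(222,218)),((-20,27,32),(323,213)),((-70,-62,32),(160,148)),((-70,62,32),(375,138)),((170,-120,0),(47,598)),((170,120,0),(532,567))]
B=[((-20,-27,32),(391,277)),((-20,27,32),(301,248)),((-70,-62,32),(412,357)),((-70,62,32),(205,280)),((-170,-120,0),(441,561)),((-170,120,0),(22,398))]
P=[("scene",a,(210+b[0]/3,220+b[1]/3)) for a,b in A]+[("side",a,(250+b[0]/3.5,170+b[1]/3.5)) for a,b in B]
def f(p): return np.concatenate([(proj(n,J(p,a))[0]-b) for n,a,b in P])
r=least_squares(f,[590,30,0.33]);p=r.x;np.save('jig.npy',p)
print(p);print(f(p).reshape(-1,2).round(1))
n=len(A)*2
print(least_squares(lambda p:f(p)[:n],p).x,least_squares(lambda p:f(p)[n:],p).x)
def q(uv,z,n="scene"):
    s=(3,210,220) if n=="scene" else (3.5,250,170)
    W=ray(n,(s[1]+uv[0]/s[0],s[2]+uv[1]/s[0]),z);print(n,uv,z,W.round(1),Ji(p,W).round(1)[0])
q((239,72),50);q((305,335),50,"side");q((240,100),36);q((305,368),36,"side")
q((462,288),82.5);q((256,75),82.5,"side")
q((280,275),24);q((280,362),38);q((410,165),38,"side")
d=np.load('pics/scene0.npy');c=camera_info("scene")
v,u=np.mgrid[230:275,270:312];Z=d[v,u];C=np.stack([(u-c['cx'])/c['fx']*Z,(v-c['cy'])/c['fy']*Z,Z],-1)[Z>0]
W=(C-c['t'])@c['R'];
for lo,hi in((33,40),(46,55)):
  m=W[(W[:,2]>lo)&(W[:,2]<hi)];print(len(m),m.mean(0).round(1),Ji(p,m).min(0).round(1),Ji(p,m).max(0).round(1))
E
```

```text
[5.91056435e+02 3.17671621e+01 3.41585520e-01]
[[-0.1  0.6]
 [-1.3  0.3]
 [-0.5 -0.3]
 [-0.4 -1.1]
 [-0.5  1.5]
 [-0.3  0.4]
 [-1.1 -0.4]
 [-0.8 -0.6]
 [-0.  -1.3]
 [-0.8 -0.3]
 [-0.3  1.6]
 [-1.   0.9]]
[5.90232748e+02 3.24606466e+01 3.38007652e-01] [5.92375827e+02 3.05284008e+01 3.34747487e-01]
scene (239, 72) 50 [495. -17.  50.] [-106.9  -13.8   50. ]
side (305, 335) 50 [500.1 -15.4  50. ] [-101.5  -14.    50. ]
scene (240, 100) 36 [504.6 -14.   36. ] [-96.8 -14.2  36. ]
side (305, 368) 36 [493.5 -22.7  36. ] [-110.2  -18.7   36. ]
scene (462, 288) 82.5 [611.7 137.6  82.5] [54.9 92.9 82.5]
side (256, 75) 82.5 [611.  135.3  82.5] [53.5 90.8 82.5]
scene (280, 275) 24 [601.2  39.   24. ] [12.   3.4 24. ]
scene (280, 362) 38 [655.4  55.6  38. ] [68.6  0.9 38. ]
side (410, 165) 38 [658.9  52.4  38. ] [70.9 -3.3 38. ]
228 [506.7 -13.7  35.5] [-122.2  -38.7   33.1] [-79.2   9.1  40. ]
267 [499.  -16.7  49.6] [-121.5  -30.9   46.2] [-85.1   1.   53.8]
```

```bash
cat >> h.py <<'E'
from scipy.spatial.transform import Rotation as Ro
from workcell import sense
def plan(p,jx,jy,z,yawoff=0.,verbose=True):
    "target tip in jig x,y & world z, tool x along +-jig x (+yawoff)"
    s=sense();R=Ro.from_rotvec(s['eef_rot']).as_matrix();W=J(p,(jx,jy,z))[0]
    sh=R.T@(W-s['tool_pos'])/10
    a=np.arctan2(R[1,0],R[0,0]);out=[]
    for k in(0,np.pi):
        t=p[2]+yawoff+k; d=(t-a+np.pi)%(2*np.pi)-np.pi; out.append((round(-d,3),'+x' if k==0 else '-x'))
    F=np.array(s['contact_force']);c,sn=np.cos(p[2]),np.sin(p[2])
    print('t',round(s['time'],2),'tip jig',Ji(p,s['tool_pos'])[0].round(1),'F jig',np.round([c*F[0]+sn*F[1],-sn*F[0]+c*F[1],F[2]],1),'gw',round(float(s['gripper_width']),3),'q6',round(s['qpos'][5],2))
    print('shift cm',sh.round(2),'turn',out,'xaxis',R[:,0].round(3),'zaxis',R[:,2].round(3))
E
python3 - <<'E'
from h import *
p=np.array([591,31.6,.338]);np.save('jig.npy',p)
plan(p,-160,-14,120)
E
```

```text
t 0.1 tip jig [-269.4  627.4  217.9] F jig [-0.2 -0.4  0.5] gw 1.001 q6 -0.2
shift cm [-44.06 -47.87   9.85] turn [(np.float64(2.567), '+x'), (np.float64(-0.575), '-x')] xaxis [-0.972  0.235  0.   ] zaxis [-0.001 -0.001 -1.   ]
```

Call:
apply_moves(motion="-4 -4.35 0 -0.12 228; -8 -8.7 0 -0.24 228; -12 -13.05 0 -0.36 228; -16 -17.4 0 -0.48 228; -20 -21.75 0 -0.575 228", squeeze=10)

```text
time: 0.72
tool_pos: [272.7, 274.6, 218.5]
eef_rot: [-0.535, 3.096, -0.0]
contact_force: [0.6, -0.1, 0.2]
gripper_width: 0.518
```

```bash
python3 - <<'E'
from h import *
p=np.load('jig.npy')
plan(p,-160,-14,120)
E
```

```text
t 0.72 tip jig [-219.7  334.8  218.5] F jig [ 0.6 -0.3  0.2] gw 0.518 q6 -1.41
shift cm [ -5.82 -34.9    9.85] turn [(np.float64(-3.137), '+x'), (np.float64(0.004), '-x')] xaxis [-0.942 -0.336 -0.   ] zaxis [ 0. -0. -1.]
```

Call:
apply_moves(motion="-1 -6 0 0 228; -2 -12 0 0 228; -3 -18 0 0 228; -4 -24 2 0 228; -5 -30 4 0 228")

```text
time: 1.35
tool_pos: [418.4, 10.5, 179.3]
eef_rot: [-0.528, 3.096, -0.0]
contact_force: [1.1, 1.0, 0.3]
gripper_width: 0.107
```

Call:
apply_moves(motion="-0.8 -4.9 2 0 228; -0.8 -4.9 4 0 228; -0.8 -4.9 4 0 228")

```text
time: 1.72
tool_pos: [440.0, -31.2, 138.0]
eef_rot: [0.526, -3.093, -0.004]
contact_force: [0.3, -0.3, -0.3]
gripper_width: 0.107
```

```bash
python3 - <<'E'
from h import *
from workcell import capture
p=np.load('jig.npy')
plan(p,-145,-14,28)
im,d=capture("wrist");cv2.imwrite("pics/w1.png",im);np.save("pics/w1.npy",d)
E
```

```text
t 1.73 tip jig [-163.3   -9.1  138. ] F jig [ 0.2 -0.4 -0.3] gw 0.107 q6 -2.23
shift cm [-1.87 -0.52 10.99] turn [(np.float64(3.14), '+x'), (np.float64(-0.001), '-x')] xaxis [-0.944 -0.33   0.004] zaxis [-0.005  0.002 -1.   ]
```

View pics/w1.png

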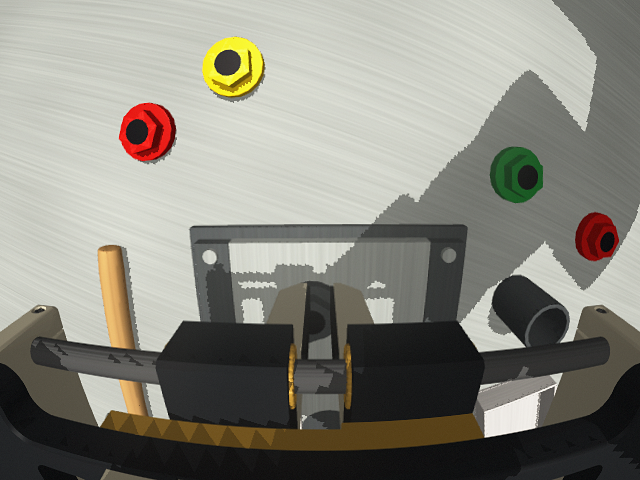

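The wrist view is mostly blocked by the gripper, with the jig's rear edge at row 228, so I'll use the scene and side cameras. Now I'll descend behind the nut.

Call:
apply_moves(motion="-1.8 -0.5 4 0 228; -1.8 -0.5 8 0 228; -1.8 -0.5 10 0 228; -1.8 -0.5 10.9 0 228; -1.8 -0.5 10.9 0 228")

```text
time: 2.4
tool_pos: [460.5, -29.5, 31.1]
eef_rot: [-0.53, 3.096, -0.0]
contact_force: [0.1, -0.2, 0.5]
gripper_width: 0.105
```

```bash
cat > look.py <<'E'
import sys
from h import *
from workcell import capture
p=np.load('jig.npy');plan(p,float(sys.argv[2]),float(sys.argv[3]),28)
t=sys.argv[1]
a,d=capture("scene");b,e=capture("side");np.save(f'pics/{t}s.npy',d);np.save(f'pics/{t}d.npy',e)
a=cv2.resize(a[220:390,210:400],(570,510),interpolation=cv2.INTER_CUBIC);cv2.imwrite(f'pics/{t}a.png',a)
b=cv2.resize(b[170:340,240:450],(735,595),interpolation=cv2.INTER_CUBIC);cv2.imwrite(f'pics/{t}b.png',b)
E
python3 look.py d1 -140 -14
```

```text
t 2.4 tip jig [-143.4  -14.4   31.1] F jig [-0.  -0.2  0.5] gw 0.105 q6 -2.22
shift cm [-0.34  0.04  0.31] turn [(np.float64(-3.14), '+x'), (np.float64(0.001), '-x')] xaxis [-0.943 -0.333 -0.   ] zaxis [ 0.001 -0.    -1.   ]
```

View pics/d1a.png

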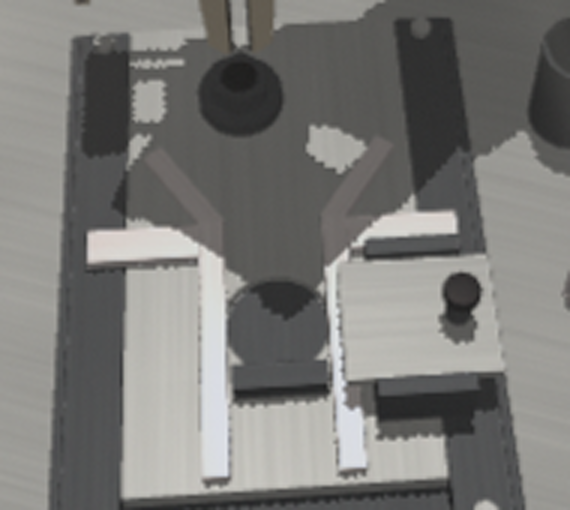

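View pics/d1b.png

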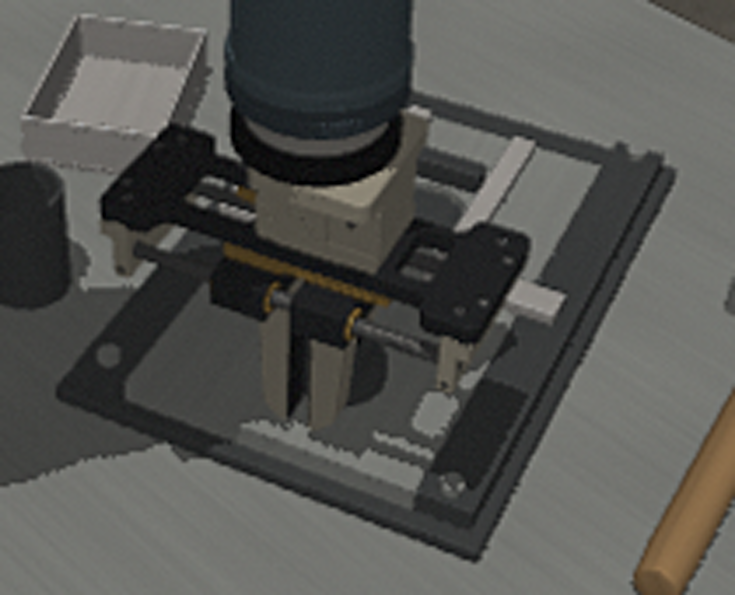

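Call:
apply_moves(motion="0 -0.3 0.1 -0.1 228; 0 -0.65 0.3 -0.17 228; 0 -0.65 0.3 -0.17 228")

```text
time: 2.88
tool_pos: [463.1, -36.3, 28.6]
eef_rot: [-0.788, 3.039, -0.002]
contact_force: [-0.9, -0.5, -0.2]
gripper_width: 0.107
```

```bash
python3 - <<'E'
from h import *
p=np.load('jig.npy');plan(p,-55,-6,28,.17)
E
```

```text
t 2.88 tip jig [-143.2  -21.7   28.6] F jig [-1.  -0.2 -0.2] gw 0.107 q6 -2.4
shift cm [-8.96  0.06  0.07] turn [(np.float64(3.141), '+x'), (np.float64(-0.001), '-x')] xaxis [-0.874 -0.486 -0.001] zaxis [ 0.002 -0.001 -1.   ]
```

Now push slowly along the tool's -x: 3 mm per row, to reach contact.

Call:
apply_moves(motion="-0.2 0 0 0 228; -0.4 0 0 0 228; -0.7 0 0 0 228; -1.0 0 0 0 228; -1.3 0 0 0 228")

```text
time: 3.5
tool_pos: [473.6, -29.6, 27.6]
eef_rot: [0.79, -3.04, -0.0]
contact_force: [-1.9, -1.1, 1.8]
gripper_width: 0.109
```

Call:
apply_moves(motion="-0.3 0 0 0 228; -0.7 0 0 0 228; -1.1 0 0 0 228; -1.5 0 0 0 228; -1.9 0 0 0 228")

```text
time: 4.12
tool_pos: [490.4, -20.3, 27.6]
eef_rot: [0.79, -3.041, -0.0]
contact_force: [-1.5, -0.5, 1.4]
gripper_width: 0.106
```

```bash
python3 look.py d2 -55 -6
```

```text
t 4.12 tip jig [-112.1  -15.6   27.6] F jig [-1.6  0.   1.4] gw 0.106 q6 -2.35
shift cm [-5.79 -0.02 -0.05] turn [(np.float64(-2.971), '+x'), (np.float64(0.17), '-x')] xaxis [-0.874 -0.487  0.   ] zaxis [-0.  0. -1.]
```

View pics/d2a.png

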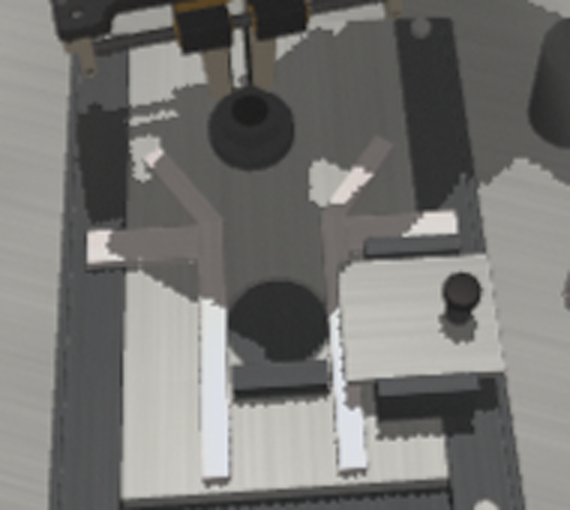

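Call:
apply_moves(motion="-0.5 0 0 0 228; -1.0 0 0 0 228; -1.5 0 0 0 228; -2.0 0 0 0 228; -2.5 0 0 0 228")

```text
time: 4.85
tool_pos: [512.4, -8.1, 27.6]
eef_rot: [-0.79, 3.041, -0.0]
contact_force: [-0.4, -0.6, -0.2]
gripper_width: 0.111
```

Call:
apply_moves(motion="-0.5 0 0 0 228; -1.0 0 0 0 228; -1.5 0 0 0 228; -2.0 0 0 0 228; -2.0 0 0 0 228")

```text
time: 5.48
tool_pos: [530.2, 1.7, 27.7]
eef_rot: [-0.79, 3.04, -0.0]
contact_force: [0.1, 0.2, -1.2]
gripper_width: 0.108
```

```bash
python3 look.py d3 -50 0
python3 - <<'E'
from h import *
p=np.load('jig.npy');d=np.load('pics/d3s.npy');c=camera_info("scene")
v,u=np.mgrid[220:390,210:400];Z=d[v,u];C=np.stack([(u-c['cx'])/c['fx']*Z,(v-c['cy'])/c['fy']*Z,Z],-1)[Z>0]
X=Ji(p,(C-c['t'])@c['R'])
E
```

```text
t 5.47 tip jig [-67.3  -8.1  27.7] F jig [ 0.2  0.1 -1.2] gw 0.108 q6 -2.29
shift cm [-1.84  0.5  -0.03] turn [(np.float64(-2.971), '+x'), (np.float64(0.17), '-x')] xaxis [-0.874 -0.487 -0.001] zaxis [ 0.001  0.    -1.   ]
```

View pics/d3a.png

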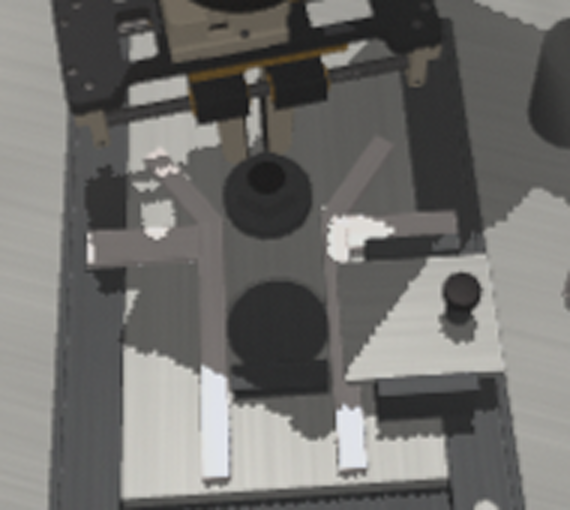

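```bash
python3 - <<'E'
from h import *
p=np.load('jig.npy')
def q(uv,z):
    W=ray("scene",(210+uv[0]/3,220+uv[1]/3),z);print(uv,z,Ji(p,W).round(1)[0])
q((266,177),50);q((250,108),50);q((239,72),50);q((268,195),36)
q((222,225),32);q((326,213),32)
# predicted outline of nut collar bottom/top centre
for x,y in((-36,-2),(-36,0)):
  th=np.linspace(0,6.28,200)
  U=np.vstack([proj("scene",J(p,np.c_[x+25*np.cos(th),y+25*np.sin(th),0*th+z])) for z in(24,36)])
  print(x,y,((U.min(0)-[210,220])*3).round(),((U.max(0)-[210,220])*3).round())
E
```

```text
(266, 177) 50 [-35.   -1.3  50. ]
(250, 108) 50 [-81.2  -8.5  50. ]
(239, 72) 50 [-106.7  -14.    50. ]
(268, 195) 36 [-31.6  -0.8  36. ]
(222, 225) 32 [-16.5 -26.9  32. ]
(326, 213) 32 [-20.4  30.9  32. ]
-36 -2 [221. 150.] [310. 238.]
-36 0 [224. 150.] [314. 238.]
```

Call:
apply_moves(motion="0.4 0 0 0 228; 0.5 0.4 0 0.08 228; 0.5 0.8 0 0.17 228; 0.5 0.8 0 0.17 228")

```text
time: 6.08
tool_pos: [520.9, 6.0, 27.7]
eef_rot: [0.53, -3.096, -0.0]
contact_force: [-0.8, 0.2, -0.1]
gripper_width: 0.107
```

```bash
python3 - <<'E'
from h import *
p=np.load('jig.npy');plan(p,7,-.3,28)
E
```

```text
t 6.08 tip jig [-74.6  -0.9  27.7] F jig [-0.7  0.5 -0.1] gw 0.107 q6 -2.11
shift cm [-8.16  0.05 -0.04] turn [(np.float64(-3.141), '+x'), (np.float64(0.001), '-x')] xaxis [-0.943 -0.333  0.   ] zaxis [-0.  0. -1.]
```

Call:
apply_moves(motion="-0.3 0 0 0 228; -0.6 0 0 0 228; -0.9 0 0 0 228; -1.2 0 0 0 228; -1.5 0 0 0 228")

```text
time: 6.7
tool_pos: [535.5, 11.0, 27.6]
eef_rot: [0.529, -3.096, -0.0]
contact_force: [-0.6, -0.7, 1.3]
gripper_width: 0.108
```

Call:
apply_moves(motion="-0.4 0 0 0 228; -0.8 0 0 0 228; -1.2 0 0 0 228; -1.6 0 0 0 228; -2.0 0 0 0 228")

```text
time: 7.32
tool_pos: [554.6, 17.8, 27.6]
eef_rot: [0.529, -3.097, -0.0]
contact_force: [-0.4, -0.3, 0.2]
gripper_width: 0.106
```

```bash
python3 look.py d4 7 0
```

```text
t 7.33 tip jig [-38.9  -1.   27.6] F jig [-0.4 -0.1  0.2] gw 0.106 q6 -2.08
shift cm [-4.59  0.1  -0.04] turn [(np.float64(-3.141), '+x'), (np.float64(0.0), '-x')] xaxis [-0.943 -0.332  0.   ] zaxis [-0.  0. -1.]
```

View pics/d4a.png

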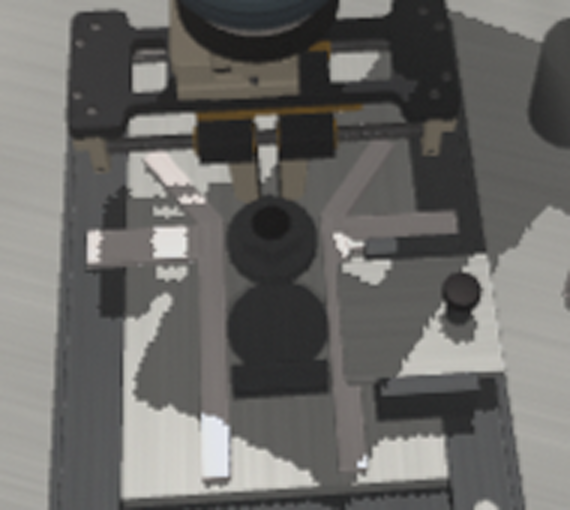

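Call:
apply_moves(motion="-0.3 0.03 0 0 228; -0.6 0.05 0 0 228; -0.9 0.07 0 0 228; -1.2 0.07 0 0 228; -1.5 0.07 0 0 228")

```text
time: 8.05
tool_pos: [568.4, 23.4, 27.6]
eef_rot: [0.529, -3.097, -0.0]
contact_force: [-1.4, -0.6, 0.1]
gripper_width: 0.105
```

Call:
apply_moves(motion="-0.3 0 0 0 228; -0.6 0 0 0 228; -0.9 0 0 0 228; -1.2 0 0 0 228; -1.5 0 0 0 228")

```text
time: 8.68
tool_pos: [582.5, 28.3, 27.6]
eef_rot: [0.529, -3.097, 0.0]
contact_force: [-1.7, -1.1, 0.9]
gripper_width: 0.109
```

```bash
python3 look.py d5 7 0
```

```text
t 8.68 tip jig [-9.1 -0.3 27.6] F jig [-2.  -0.5  0.9] gw 0.109 q6 -2.05
shift cm [-1.61  0.03 -0.04] turn [(np.float64(-3.141), '+x'), (np.float64(0.0), '-x')] xaxis [-0.943 -0.332  0.   ] zaxis [-0. -0. -1.]
```

View pics/d5a.png

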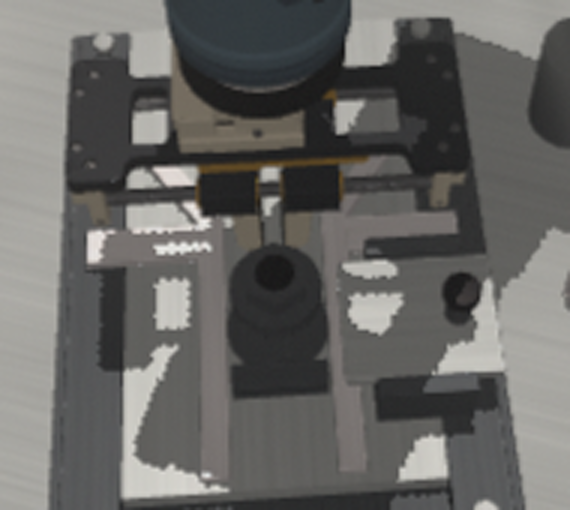

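View pics/d5b.png

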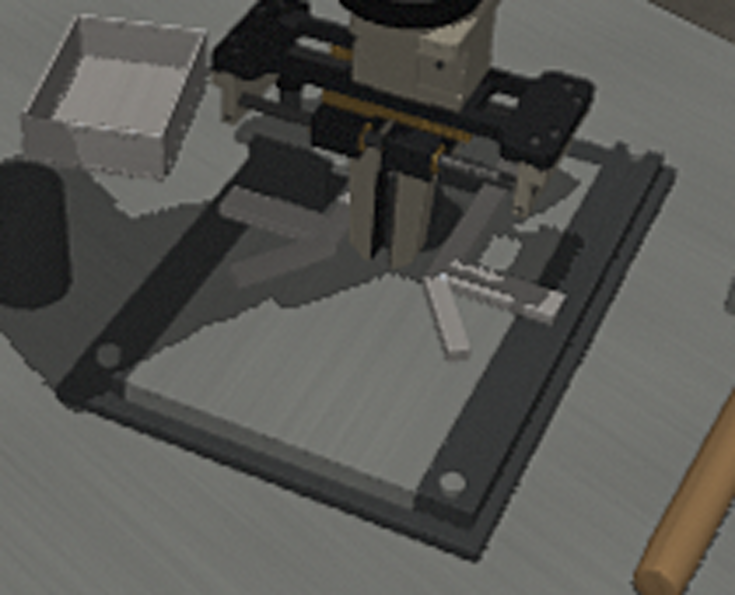

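Call:
apply_moves(motion="-0.15 0 0 0 228; -0.3 0 0 0 228; -0.45 0 0 0 228; -0.6 0 0 0 228; -0.75 0 0 0 228")

```text
time: 9.4
tool_pos: [589.8, 30.8, 27.7]
eef_rot: [-0.529, 3.096, -0.0]
contact_force: [-0.5, 0.4, 0.7]
gripper_width: 0.105
```

Call:
apply_moves(motion="-0.1 0 0 0 228; -0.2 0 0 0 228; -0.3 0 0 0 228; -0.4 0 0 0 228; -0.5 0 0 0 228")

```text
time: 10.02
tool_pos: [594.3, 32.4, 27.6]
eef_rot: [-0.529, 3.097, 0.0]
contact_force: [-0.5, 0.2, 0.8]
gripper_width: 0.107
```

```bash
python3 look.py d6 7 0
```

```text
t 10.03 tip jig [ 3.4 -0.3 27.6] F jig [-0.3  0.4  0.8] gw 0.107 q6 -2.04
shift cm [-0.36  0.03 -0.04] turn [(np.float64(-3.141), '+x'), (np.float64(0.0), '-x')] xaxis [-0.943 -0.332 -0.   ] zaxis [ 0.  0. -1.]
```

View pics/d6a.png

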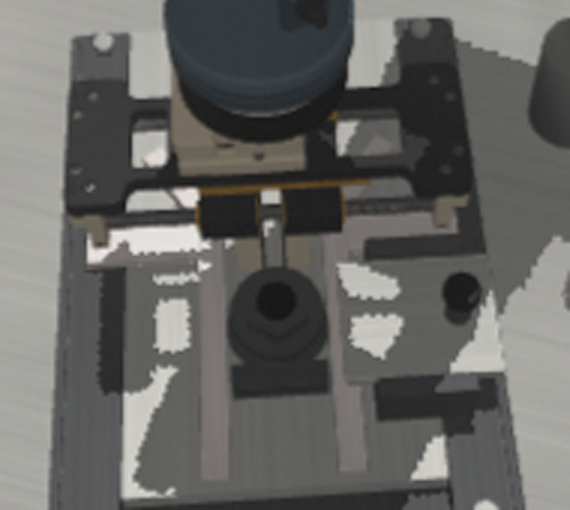

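```bash
cat > nd.py <<'E'
import sys
from h import *
p=np.load('jig.npy');d=np.load(f'pics/{sys.argv[1]}s.npy');c=camera_info("scene")
v,u=np.mgrid[220:390,210:400];Z=d[v,u];C=np.stack([(u-c['cx'])/c['fx']*Z,(v-c['cy'])/c['fy']*Z,Z],-1)[Z>0]
X=Ji(p,(C-c['t'])@c['R']);m=X[(X[:,0]>5)&(X[:,0]<68)&(abs(X[:,1])<26)&(X[:,2]<56)]
for x in range(5,70,5):
  k=m[(abs(m[:,0]-x)<2.5)&(abs(m[:,1])<10)];print(x,len(k),np.percentile(k[:,2],[10,50,90]).round(1) if len(k) else '')
E
python3 nd.py d6
```

```text
5 4 [23.9 24.3 24.5]
10 46 [33.6 42.4 52.1]
15 24 [34.  35.3 36.3]
20 6 [46.1 47.5 48.6]
25 34 [46.5 48.1 49.5]
30 39 [46.3 47.8 49.1]
35 38 [45.8 46.8 48.1]
40 41 [44.6 46.5 47.6]
45 39 [43.9 45.6 47.2]
50 69 [30.8 43.6 45.8]
55 64 [28.6 31.2 43.3]
60 50 [18.3 27.  30. ]
65 0
```

The nut is tilted, front edge in the pocket and rear still on the lip. I'll go on at 1 mm per row.

Call:
apply_moves(motion="-0.1 0 0 0 228; -0.2 0 0 0 228; -0.3 0 0 0 228; -0.3 0 0 0 228")

```text
time: 10.62
tool_pos: [597.1, 33.4, 27.6]
eef_rot: [0.529, -3.097, -0.0]
contact_force: [-0.7, -0.8, -0.3]
gripper_width: 0.107
```

```bash
python3 look.py d7 7 0; python3 nd.py d7
```

```text
t 10.62 tip jig [ 6.3 -0.3 27.6] F jig [-0.9 -0.5 -0.3] gw 0.107 q6 -2.04
shift cm [-0.07  0.03 -0.04] turn [(np.float64(-3.141), '+x'), (np.float64(0.0), '-x')] xaxis [-0.943 -0.332  0.   ] zaxis [-0.  0. -1.]
5 5 [22.2 24.3 24.8]
10 15 [22.4 23.6 29.3]
15 60 [29.2 40.8 52.6]
20 7 [37.2 43.3 44.2]
25 29 [41.8 42.8 44.2]
30 38 [42.1 43.6 45.2]
35 32 [42.9 43.8 45.4]
40 35 [42.6 43.8 44.8]
45 41 [42.5 44.  45.2]
50 52 [31.7 43.  44.4]
55 72 [28.6 34.3 43.4]
60 46 [26.  29.4 31.2]
65 9 [27.9 28.9 32.9]
```

The nut is flat and seated: hexagon top about 43.8 mm against 44 expected, collar top about 29.5. I'll back off, lift, and go to the post's +y side.

Call:
apply_moves(motion="0.3 0 0 0 228; 0.9 0 0 0 228; 1.5 0 0 0 228; 1.5 0 -4 0 228; 1.5 0 -10 0 228")

```text
time: 11.35
tool_pos: [580.8, 28.4, 126.7]
eef_rot: [0.527, -3.092, -0.002]
contact_force: [1.1, 0.1, 0.2]
gripper_width: 0.106
```

Call:
apply_moves(motion="-2 4 -1 0 255; -4 8 -1 0 255; -6.4 13.5 -1 0 255; -6.4 13.5 -1 0 255")

```text
time: 11.85
tool_pos: [597.7, 180.9, 137.6]
eef_rot: [-0.536, 3.095, 0.002]
contact_force: [0.7, 0.4, -0.4]
gripper_width: 0.001
```

```bash
python3 look.py e1 55 135; python3 nd.py e1
```

```text
t 11.85 tip jig [ 55.9 138.6 137.6] F jig [ 0.8  0.2 -0.4] gw 0.001 q6 -1.8
shift cm [ 0.09 -0.37 10.96] turn [(np.float64(-3.137), '+x'), (np.float64(0.005), '-x')] xaxis [-0.942 -0.336 -0.001] zaxis [ 0.     0.001 -1.   ]
5 17 [22.4 23.6 25.2]
10 26 [22.  23.  24.6]
15 8 [26.7 29.4 30.8]
20 7 [37.5 43.5 44.8]
25 30 [42.  43.  44.5]
30 35 [42.4 43.5 44.8]
35 36 [42.6 43.6 45.1]
40 33 [42.1 43.9 45.1]
45 40 [41.8 43.6 45.6]
50 50 [34.6 42.5 44.3]
55 74 [28.8 33.2 44. ]
60 43 [26.4 29.2 30.5]
65 9 [27.1 29.2 30. ]
```

View pics/e1a.png

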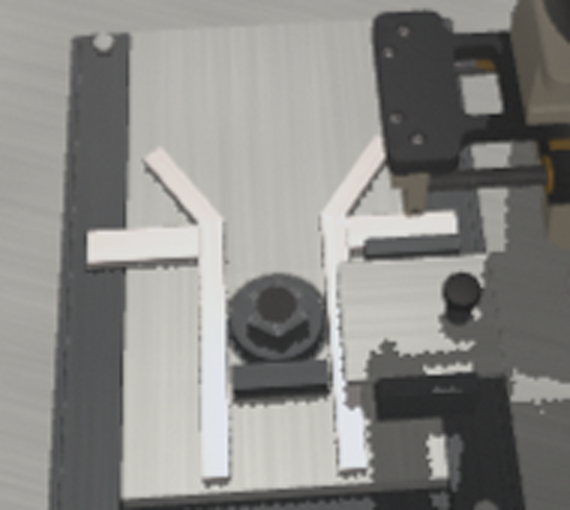

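View pics/e1b.png

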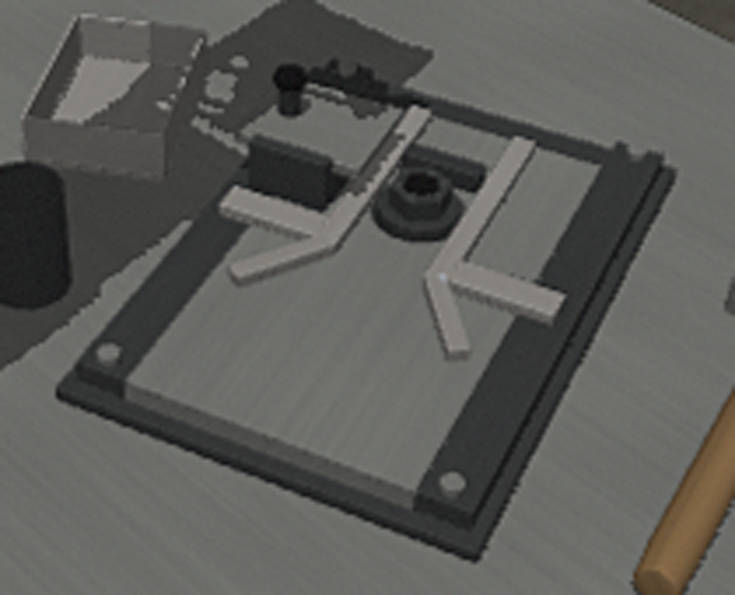

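The nut is clearly flat in the pocket. The cap is at (462,290) in the crop, jig about (54,92). I'll descend beside the post to z = 67.

Call:
apply_moves(motion="0.1 0 3 0 255; 0.1 0 6 0 255; 0.1 0 7 0.004 255; 0.1 0 7 0.004 255")

```text
time: 12.45
tool_pos: [597.3, 175.4, 67.3]
eef_rot: [0.52, -3.097, 0.0]
contact_force: [0.4, 1.0, -0.5]
gripper_width: 0.004
```

Call:
apply_moves(motion="0 -0.4 0 0 255; 0 -0.8 0 0 255; 0 -1.2 0 0 255; 0 -1.5 0 0 255; 0 -1.8 0 0 255")

```text
time: 13.08
tool_pos: [603.4, 159.7, 67.7]
eef_rot: [-0.522, 3.098, 0.001]
contact_force: [-0.7, 2.8, 1.3]
gripper_width: 0.006
```

```bash
python3 look.py e2 55 70
```

```text
t 13.07 tip jig [ 54.2 116.7  67.7] F jig [0.3 2.9 1.3] gw 0.006 q6 -1.83
shift cm [-0.1  -4.67  3.97] turn [(np.float64(3.138), '+x'), (np.float64(-0.004), '-x')] xaxis [-0.945 -0.328 -0.   ] zaxis [-0.  0. -1.]
```

View pics/e2a.png

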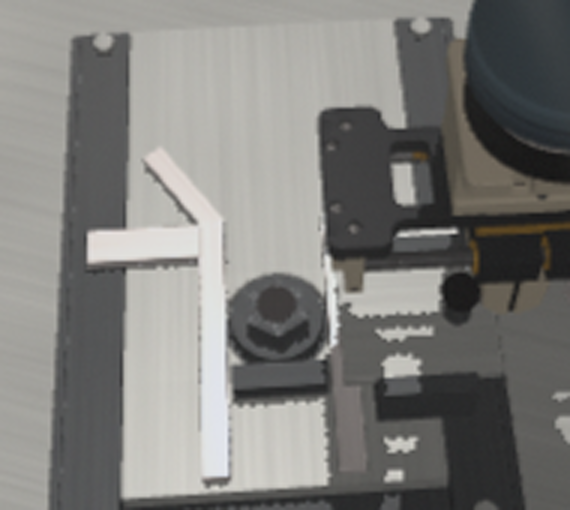

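Contact at 2.9 N, which matches the slide's friction. Pushing it home.

Call:
apply_moves(motion="0 -0.5 0 0 255; 0 -1.0 0 0 255; 0 -1.5 0 0 255; 0 -2.0 0 0 255; 0 -2.5 0 0 255")

```text
time: 13.8
tool_pos: [611.9, 135.7, 67.6]
eef_rot: [-0.522, 3.098, -0.0]
contact_force: [-0.4, 2.6, 1.1]
gripper_width: 0.003
```

Call:
apply_moves(motion="0 -0.4 0 0 255; 0 -0.8 0 0 255; 0 -1.2 0 0 255; 0 -1.5 0 0 255; 0 -1.7 0 0 255")

```text
time: 14.42
tool_pos: [617.3, 119.8, 67.6]
eef_rot: [-0.522, 3.098, -0.0]
contact_force: [1.5, 2.5, 0.6]
gripper_width: 0.005
```

```bash
python3 look.py e3 55 66
```

```text
t 14.43 tip jig [54.1 74.5 67.6] F jig [2.2 1.8 0.6] gw 0.005 q6 -1.89
shift cm [-0.1  -0.85  3.96] turn [(np.float64(3.138), '+x'), (np.float64(-0.004), '-x')] xaxis [-0.945 -0.328 -0.   ] zaxis [ 0. -0. -1.]
```

View pics/e3a.png

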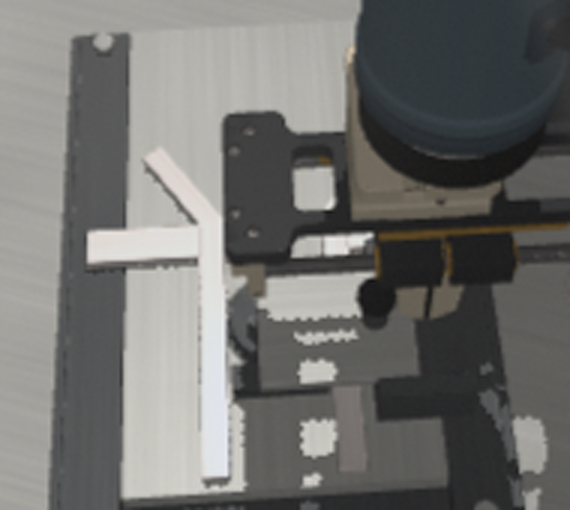

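Call:
apply_moves(motion="0 -0.15 0 0 255; 0 -0.3 0 0 255; 0 -0.45 0 0 255; 0 -0.55 0 0 255")

```text
time: 15.02
tool_pos: [618.9, 114.7, 67.6]
eef_rot: [0.522, -3.098, -0.0]
contact_force: [-0.4, 2.4, 0.2]
gripper_width: 0.004
```

Call:
apply_moves(motion="0 -0.1 0 0 255; 0 -0.2 0 0 255; 0 -0.2 0 0 255")

```text
time: 15.4
tool_pos: [619.6, 112.7, 67.6]
eef_rot: [0.522, -3.098, 0.0]
contact_force: [-0.6, 1.5, 0.0]
gripper_width: 0.007
```

```bash
python3 look.py e4 55 66; python3 - <<'E'
from h import *
p=np.load('jig.npy')
for uv in((376,299),(462,290)): print(Ji(p,ray("scene",(210+uv[0]/3,220+uv[1]/3),82.5)))
E
```

```text
t 15.4 tip jig [53.9 67.  67.6] F jig [-0.1  1.6  0. ] gw 0.007 q6 -1.9
shift cm [-0.11 -0.1   3.96] turn [(np.float64(3.138), '+x'), (np.float64(-0.004), '-x')] xaxis [-0.945 -0.328  0.   ] zaxis [-0. -0. -1.]
[[57.86941197 50.20647094 82.5       ]]
[[55.73131533 93.06395645 82.5       ]]
```

Call:
apply_moves(motion="0 -0.1 0 0 255; 0 -0.2 0 0 255; 0 -0.2 0 0 255")

```text
time: 15.88
tool_pos: [620.3, 110.9, 67.6]
eef_rot: [0.522, -3.098, 0.0]
contact_force: [0.1, 1.7, -1.3]
gripper_width: 0.006
```

Call:
apply_moves(motion="0 -0.1 0 0 255; 0 -0.15 0 0 255; 0 -0.15 0 0 255")

```text
time: 16.25
tool_pos: [620.4, 110.3, 67.6]
eef_rot: [0.522, -3.097, -0.002]
contact_force: [-1.6, 3.3, 2.1]
gripper_width: 0.005
```

Call:
apply_moves(motion="0 -0.1 0 0 255; 0 -0.1 0 0 255")

```text
time: 16.5
tool_pos: [620.5, 110.2, 67.6]
eef_rot: [0.523, -3.097, -0.004]
contact_force: [-2.1, 6.5, 1.1]
gripper_width: 0.006
```

Call:
apply_moves(motion="0 -0.15 0 0 255; 0 -0.15 0 0 255")

```text
time: 16.75
tool_pos: [620.5, 110.1, 67.6]
eef_rot: [0.523, -3.097, -0.007]
contact_force: [-3.0, 11.3, 2.2]
gripper_width: 0.004
```

That is a hard stop: force climbs to 11 N with no travel. The post is 52 mm from first contact, which fits fully home. Releasing and withdrawing.

Call:
apply_moves(motion="0 0.5 0 0 255; 0 1.5 0 0 255; 0 3 0 0 255; 0 3 -4 0 255; 0 3 -9 0 255")

```text
time: 17.38
tool_pos: [610.5, 136.3, 157.2]
eef_rot: [0.523, -3.094, -0.0]
contact_force: [1.2, -0.1, -0.0]
gripper_width: 0.004
```

Call:
apply_moves(motion="2 4 -4 0 255; 5 9 -6 0 255; 8 14 -6 0 255; 10 19 -6 0 255; 10 19 -6 0 255")

```text
time: 18.0
tool_pos: [451.9, 285.1, 218.1]
eef_rot: [-0.53, 3.096, 0.001]
contact_force: [0.6, -1.0, 0.6]
gripper_width: 0.008
```

```bash
python3 look.py f1 0 0; python3 - <<'E'
from h import *
from workcell import capture
im,_=capture("scene");cv2.imwrite("pics/f.png",im)
im,_=capture("side");cv2.imwrite("pics/g.png",im)
E
```

```text
t 18.0 tip jig [-47.1 285.2 218.1] F jig [ 0.2 -1.1  0.6] gw 0.008 q6 -1.56
shift cm [ -4.67 -28.54  18.99] turn [(np.float64(-3.14), '+x'), (np.float64(0.001), '-x')] xaxis [-0.943 -0.333 -0.   ] zaxis [ 0.     0.001 -1.   ]
```

View pics/f1a.png

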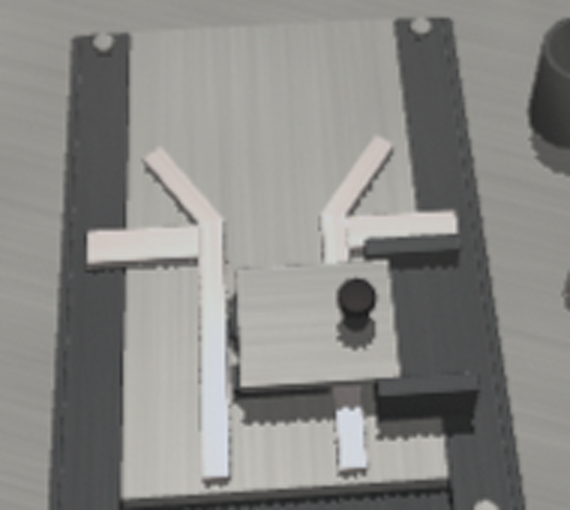

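View pics/f.png

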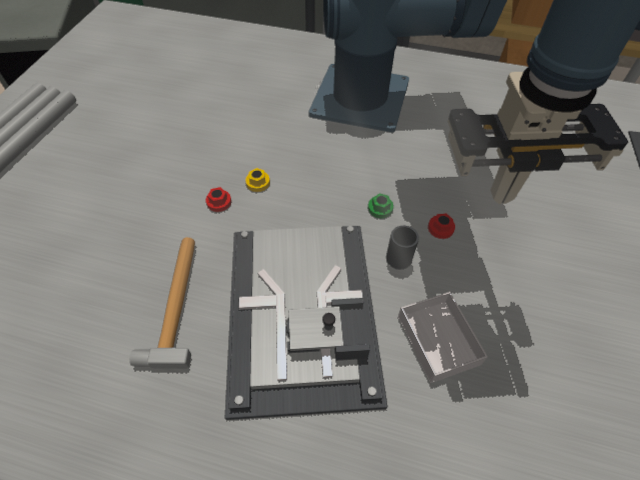

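View pics/g.png

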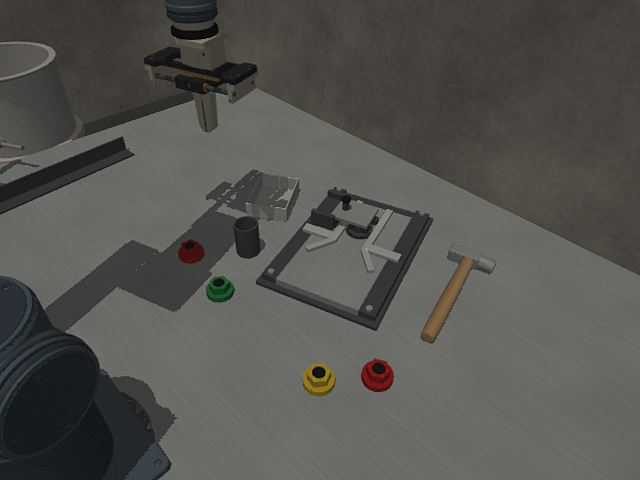

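```bash
python3 - <<'E'
from h import *
p=np.load('jig.npy')
print(Ji(p,ray("scene",(210+357/3,220+296/3),82.5)))
from workcell import hand_in
print(hand_in())
E
```

```text
[[55.65145182 41.0017811  82.5       ]]
the job is handed in; nothing more can be done
None
```

The nut is seated flat in the pocket and the hold-down slide is home over it. I handed the job in at about 18 s, with the gripper clear of everything.

- **Nut:** I pushed it with nearly closed fingers through the funnel and channel. The force readings, taken only at the end of each move, never showed more than about 3 N. After it dropped, the hexagon top measured about 43.7 mm (44 expected) and the collar top about 29.5 mm (30 expected).
- **Slide:** I pushed the post until it met its hard stop, where the force rose to about 11 N with no further travel. The final picture puts the post at jig y ≈ 41 mm, against 40 mm for fully home, which is within camera accuracy.
- **Hammer, pipe and tin:** they look unmoved in the last scene and side pictures. I compared these by eye, not by measurement.
- **Disagreement:** the visible deck corners did not match the stated deck extents by up to 18 pixels. I left them out and fitted the jig to the funnel bars and base corners. The two cameras then agreed on the jig position to about 2 mm.

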